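# Present a returned ball dish to the tag scanner

## Task

First pull the scanner's spring-loaded gauge slide out until its post stands on the black mark line, and let go of it there. Then lift the returned dish by its arched handle, turn it a quarter turn so that its tag squarely faces the scanner window, and hold it over the post with the tag at the height of the window. Keep the dish level and the loose ball in its middle all the way, never touch the ball, leave the other things where they are, and finish while still holding the dish still in the air like that.

Things in the scene. Friction and masses are not known exactly. Their poses are not given: they have to be found in the camera images.
- window (a point): middle of the dark window (58 mm wide, 30 mm high) in the front face of the grey scanner head. The scanner is fixed on the work surface; the window is 130 mm above the surface. Axes are the scanner's: -x points horizontally out of the window along the gauge bed, z up. Head: 80 mm wide, from 104 to 156 mm above the surface; under it a casing 90 mm wide and 40 mm high that stands out 9 mm beyond the window.
- mark (a point): middle of the black line across the aluminium gauge bed (bed 64 mm wide, 8 mm high, lying on the surface and running straight out below the window), at the bed's top face, 193.5 mm out from the window along the scanner's -x. Same axes as the window.
- slide_grip (a point): point to grip on the gauge slide: on the axis of an upright steel square post, 18 x 18 mm, sides along the scanner's axes, that stands on a carriage (30 mm along the bed, 44 mm wide, top 16 mm above the surface). The post reaches from 16 to 63 mm above the surface; this point is at 42 mm. A steel blade follows it out of the casing. Axes are the scanner's.
- slide (a joint): how far the slide is pulled out, in m, towards the scanner's -x: 0 fully in (post 93.5 mm out from the window), 0.10 with the post exactly on the black mark, 0.15 at the end stop. A spring draws it in with 1 to 2.5 N, a friction brake of 4.5 N holds it wherever it is let go, so pulling takes about 6 to 8 N.
- dish_grip (a point): centre of the dish's handle bar, the place to grip: a wooden bar 14 mm thick (dish x), 76 mm long (dish y), 16 mm high, carried on two thin steel arms over the middle of the dish, 95 mm above the dish's underside. Dish axes: z up out of the dish, -x towards the tag.
- dish_floor (a point): middle of the dish's hollow, on its upper face, 6 mm above the dish's underside (89 mm below the handle bar's centre). Dish axes. The hollow rises at 8 degrees out to 32 mm radius, then at 18 degrees to the rim.
- tag (a point): middle of the outer face of the white tag plate with black bars (44 mm wide, 28 mm high) on the dish's rim, at dish x = -66 mm, y = 0, 18 mm above the dish's underside. Dish axes: it faces the dish's -x.
- ball_center (a point): centre of the loose polished steel ball, 30 mm diameter, 0.11 kg, that lies in the middle of the dish, free to roll (its axes turn with it).
- dish: the loose round wooden dished plate, 127 mm across, 19 mm high, 6 mm thick in its middle, about 0.24 kg; origin at the centre of its underside, dish axes. At the start it stands level on the surface, its tag about a quarter turn away from facing the scanner.
- ball: the ball as a whole (origin on its skin; use point ball_center)
- carton: bystander: closed cardboard carton 100 x 150 x 80 mm, origin at the centre of its underside
- tape_roll: bystander: roll of brown tape lying flat, 90 mm across, 48 mm high, origin at the centre of its underside
- code_reader: bystander: hand-held code reader lying on the surface, 160 mm long, 65 mm wide, 30 mm high, origin under its grip
There are look-alikes about, which are no part of the job. Leave any green or orange look-alike of the dish alone.

How it is judged:
By the outcome, as a careful person would: the job done as asked, in the order asked, and still so for the second after the job is handed in, while the arm keeps its last pose, push and grip.
It also fails if it takes over 61 s, if anything falls off the work surface, if the arm or the gripper's body presses on something with over 40 N, if the wrist force passes 120 N, or if a joint passes its speed limit or range.

## Robot

A 6-joint arm with a two-finger parallel gripper is mounted at the origin on the work surface. World frame = base frame: x ahead of the robot, y to its left, z up, the work surface at z = 0. Lengths are in mm, angles in degrees, forces in N, time in s.
With the tool pointing down it reaches from about 350 to 850 mm from the base axis. Payload 8.1 kg.
Tool frame: the origin (TCP) lies at the very end of the fingers, on their centre line; the grasp point (between the pads) lies 19 mm behind it (r.grip_depth is the distance from the TCP to the grasp point, in mm); y points along the fingers, z is the direction in which the jaws open and shut, and the axes are right-handed (so a half turn about y gives the same grasp; the last joint's range is limited). The gripper opens to 85 mm and grips with 20 to 120 N. Pads are 22 mm wide; open, the fingers measure 114 mm over their backs; the gripper's body (76 mm by 85 mm) begins 54 mm behind the grasp point. The pads swing forward as they close: fully open they stand 13 mm farther back than shut.
Start: joints at [-78.06, 7.471, 85.268, -0, 87.261, -4.893], TCP at [173.775, -574.288, 200.692] pointing down, gripper open.
Joint ranges: [-169.43, 169.43], [-51.17, 129.36], [1.28, 143.12], [-76.62, 256.62], [0, 156.53], [-152.29, 152.29]. Speed limits (degrees/s): [136.94, 136.94, 159.86, 180, 180, 180].

## Interface

Orientations are given as [roll, pitch, yaw] about the fixed x, y, z axes, in that order (R = Rz(yaw) Ry(pitch) Rx(roll)).
In Python, from bench import readout, eyes, r gives the robot as it stands. The module is installed in compiled form; this text tells all that it offers.
- The arm moves only by the tool move_arm, never from a script. Its argument "motion" is text: rows parted by semicolons, each of 6 numbers parted by spaces: the shift along the world's x, y, z in cm, then the turn, a rotation vector about the world's x, y, z in degrees. A call has 1 to 10 rows; each row is the pose to reach, as a shift and turn from the pose commanded when the call began; what a row does not reach only later rows make up. A row lasts 1/12 s, in which the tool goes at most 41.7 mm and 7.16 degrees, less where a joint would pass 70% of its speed; a pose out of reach is approached as far as the arm can. A call with a gripper value outside its range is refused whole. "fingers" is the finger opening in cm, from 0 to 8.54, set as the call begins (left out, the last holds). The fingers move at their own pace and stop on an object; "squeeze" is the grip in N (left out, the last holds). Time passes only in rows, so rows that repeat a pose let the fingers close. It gives the time, the measured TCP pose, the force and the opening at its end, in the units of the state.
- readout.sense(): the state, without advancing time (a new reading comes with each control period).
- eyes.snapshot(name): name is "scene" or "top" or "wrist"; returns a dict with "image" (480x640x3 uint8, blue, green, red), "fx", "fy", "cx", "cy" (pixels), "world_to_cam" (4x4, takes a point from world to camera coordinates). Camera axes: x right, y down, z forward; pixel columns grow to the right and rows downward; lengths in mm; the calibration is good to about 2 mm. A picture is of the moment at which its call begins. There is no depth.
- r.hand_in(): hands the job in, once; it reports no verdict.
The state is a dict: "time": time; "joint_pos": joint angles; "qd": joint speeds; "joint_efforts": joint torques, N m; "tool_pos": TCP position; "tcp_rot": TCP orientation; "ft_force": force on the tool from outside, world axes, zero at the start; "wrist_torque": the same for the moment, N m; "finger_gap": finger opening in mm.
Only numpy, scipy, OpenCV 4.12 (cv2) and the standard library are available. Lean on these libraries where they do the work, as an engineer would, in place of code of your own. Each camera call takes 0.05 s, during which the arm holds its last target. There are 200 camera calls.

## Working session

There is one attempt and no reset: what is moved stays moved. The work goes in short steps, Python scripts to look and compute and a tool call to move; the robot and the scene stay as the last step left them, time stands still between calls to the robot, and variables do not carry over. Pictures are saved under pics/ and viewed, about 8 in all and at most 12, crops included, and the job is handed in when it is done.

Besides the shell and the picture viewer there is one more tool, called after "Request:" by a JSON object that holds its "op" and its "data", one argument or row to a line. move_arm: Moves the arm, as the interface text tells. Its arguments: {"type":"object","properties":{"motion":{"type":"string"},"fingers":{"type":"number"},"squeeze":{"type":"number"}},"required":["motion"]}

```bash
mkdir -p pics; cat > h.py <<'E'
import numpy as np, cv2
from bench import readout, eyes, r
def snap(n, f=None):
    s=eyes.snapshot(n)
    if f: cv2.imwrite('pics/'+f,s['image'])
    np.savez('pics/'+n+'.npz',**{k:np.array(v) for k,v in s.items()})
    return s
def load(n): return dict(np.load('pics/'+n+'.npz'))
def ray(s,u,v):
    T=np.array(s['world_to_cam']);R=T[:3,:3];o=-R.T@T[:3,3]
    d=R.T@np.array([(u-s['cx'])/s['fx'],(v-s['cy'])/s['fy'],1]);return o,d/np.linalg.norm(d)
def onz(s,u,v,z):
    o,d=ray(s,u,v);return o+d*(z-o[2])/d[2]
def proj(s,p):
    T=np.array(s['world_to_cam']);c=T[:3,:3]@np.array(p,float)+T[:3,3]
    return [s['fx']*c[0]/c[2]+s['cx'],s['fy']*c[1]/c[2]+s['cy']]
E
python3 - <<'E'
from h import *
print(readout.sense())
a=snap('scene','scene0.png');b=snap('top','top0.png')
for s in(a,b): print(ray(s,320,240),s['fx'])
E
```

```text
{'time': 0.0, 'joint_pos': array([-7.80603049e+01,  7.51519033e+00,  8.53309407e+01,  8.85942362e-04,
        8.72619434e+01, -4.89384246e+00]), 'qd': array([-0.01959458, -0.08379496, -0.08063899,  0.11499087, -0.00316151,
        0.06140106]), 'joint_efforts': array([-1.54843110e-03, -5.69395351e+01, -5.00555027e+01, -2.14769066e-04,
        1.45431870e-02,  6.20740046e-07]), 'tool_pos': array([ 173.64560329, -573.67386305,  199.62771503]), 'tcp_rot': array([-9.01076050e+01,  1.01014386e-02, -1.63166515e+02]), 'ft_force': array([ 0.12501302, -0.31764521, -0.40031582]), 'wrist_torque': array([ 0.02827076, -0.00846005, -0.00196568]), 'finger_gap': 85.31126717355245}
(array([1065.06949944,   43.65866927,  838.48989355]), array([-0.53135776, -0.11270779, -0.83961651])) 460.7840536056584
(array([ 233.94799525,  -76.49248033, 1587.36204514]), array([ 0.21101718,  0.01342288, -0.97739019])) 621.9649930606836
```

View pics/scene0.png

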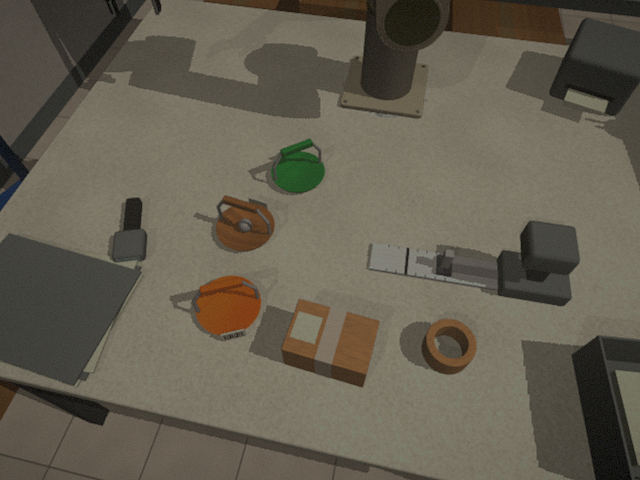

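View pics/top0.png

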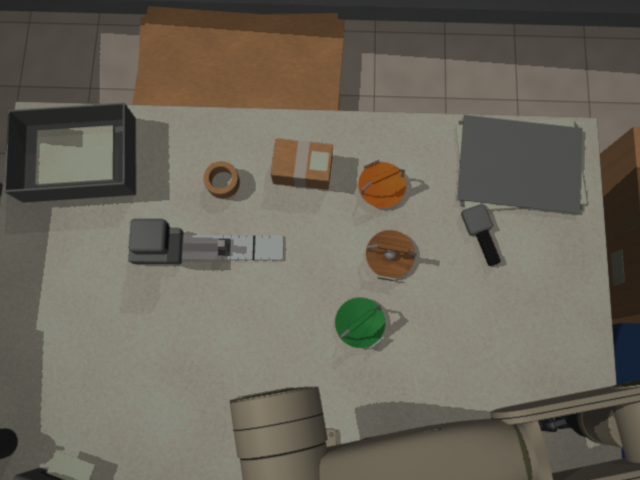

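Candidates for the dish: wooden one at scene (245,225)/top (391,255), green at (299,172)/(360,322), orange at (228,305)/(383,186). The plain wooden one with the steel ball is the target. Post: scene (447,262), top (224,247). I'll check both in one close crop.

```bash
python3 - <<'E'
from h import *
a=load('scene');b=load('top')
def crop(s,x,y,w,h,W,H): return cv2.resize(s['image'][y:y+h,x:x+w],(W,H),interpolation=cv2.INTER_CUBIC)
c=np.vstack([np.hstack([crop(a,360,210,230,100,460,200*1),crop(a,205,185,85,75,340,300)[:200]*0]) if 0 else np.hstack([crop(a,360,210,220,100,440,200),np.zeros((200,360,3),np.uint8)]),np.zeros((1,800,3),np.uint8)])
p=np.zeros((600,800,3),np.uint8)
p[:240,:480]=crop(a,360,210,240,100,480,200+40)[:240] if 0 else cv2.resize(a['image'][210:310,360:560],(480,240))
p[240:600,:480]=cv2.resize(b['image'][200:290,125:295][:, :],(480,254))[:254].repeat(1,0).__class__ and np.vstack([cv2.resize(b['image'][205:285,125:295],(480,226)),np.zeros((134,480,3),np.uint8)])
p[:300,480:]=cv2.resize(a['image'][185:260,205:285],(320,300))
p[300:,480:]=cv2.resize(b['image'][220:295,355:435],(320,300))
cv2.imwrite('pics/crop1.png',p)
for n,u,v in [('dish',391,255),('post',224,247),('mark',255,247),('bedend',283,248)]: print(n,onz(b,u,v,8))
E
```

```text
dish [ 540.84429778 -239.32322342    8.        ]
post [548.88179529 193.37434048   8.        ]
mark [551.3056179  113.01486655   8.        ]
bedend [550.85323168  40.33708275   8.        ]
```

View pics/crop1.png

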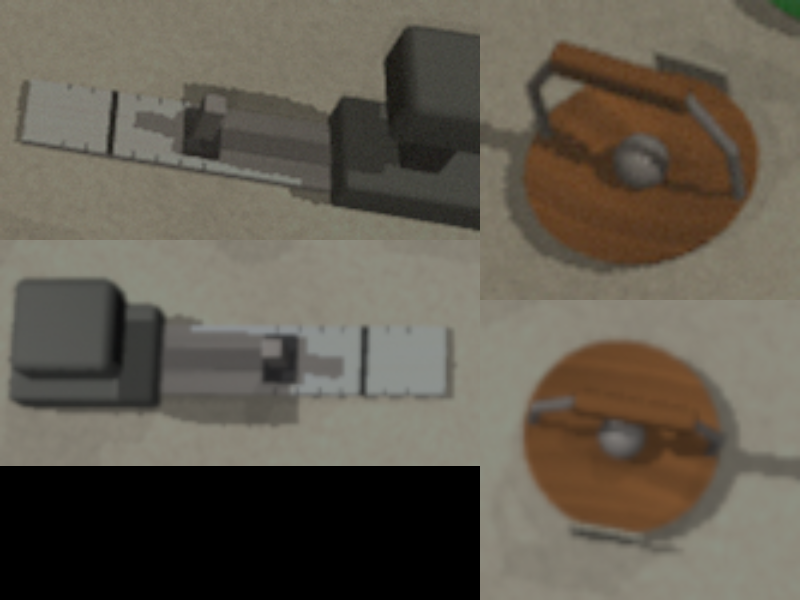

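The crop confirms the plain wooden dish with the steel ball; the tag is at its robot side, top crop (625,540). The gauge post is at scene crop (213,105) and the black mark line at (113,120). Moving to look from above the gauge.

Request:
{"op": "move_arm", "data": {
  "motion": "1.8 3.5 0.5 0 0 4; 3.7 7 1 0 0 8; 5.5 10.5 1.5 0 0 12; 7.4 14 2 0 0 16; 9.2 17.5 2.5 0 0 20; 11 21 3 0 0 24; 12.9 24.5 3.5 0 0 28; 14.7 28 4 0 0 32; 16.6 31.5 4.5 0 0 36; 18.5 35 5 0 0 40"
}}

```text
time: 0.93
tool_pos: [359.0, -222.4, 250.7]
tcp_rot: [-90.0, 0.0, -123.0]
ft_force: [0.6, 0.0, 0.2]
finger_gap: 85.2
```

Request:
{"op": "move_arm", "data": {
  "motion": "1.8 3.5 0.5 0 0 4; 3.7 7 1 0 0 8; 5.5 10.5 1.5 0 0 12; 7.4 14 2 0 0 16; 9.2 17.5 2.5 0 0 20; 11 21 3 0 0 24; 12.9 24.5 3.5 0 0 28; 14.7 28 4 0 0 32; 16.6 31.5 4.5 0 0 33; 18.5 35 5 0 0 33"
}}

```text
time: 1.77
tool_pos: [544.1, 127.8, 300.5]
tcp_rot: [-90.0, -0.0, -90.1]
ft_force: [-0.2, -1.2, 0.5]
finger_gap: 85.5
```

```bash
python3 - <<'E'
from h import *
w=snap('wrist','w1.png'); print(ray(w,320,240),w['fx']); s=readout.sense(); print(s['time'],s['tool_pos'],s['tcp_rot'],s['joint_pos'])
for p in [(550,193,63),(551,113,8),(551,40,8),(550,286,130)]: print(proj(w,p))
E
```

```text
(array([543.75772822, 193.86819361, 474.63611113]), array([-0.00130095, -0.2667605 , -0.96376197])) 351.102603198308
1.8167 [546.00547664 133.5979366  299.73496619] [-90.03070493   0.19794065 -89.93907861] [ 8.38160615  0.4499351  82.38106282  0.20187943 97.17069516  8.34582854]
[np.float64(325.81511898390715), np.float64(143.6528574762298)]
[np.float64(325.7934124837396), np.float64(205.32388912321525)]
[np.float64(325.6667140031667), np.float64(257.027579772364)]
[np.float64(327.2323076512849), np.float64(33.898878755281515)]
```

View pics/w1.png

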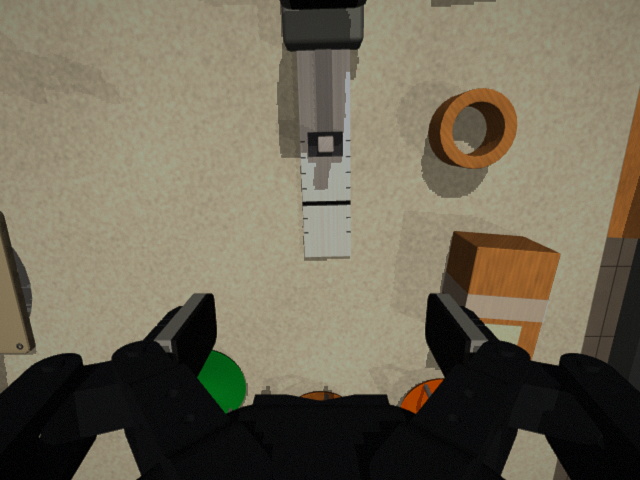

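Wrist view: post top at (326,144) on the dark carriage, mark line at rows ~203 between columns 303 and 351, casing front edge at row ~45. Now measure finely from a still picture.

```bash
python3 - <<'E'
from h import *
w=snap('wrist'); g=w['image'].max(2).astype(int)
print(readout.sense()['tool_pos'])
print(g[128:162:1,312:342:2])
# mark: darkest row (parabola) per column
for c in range(308,348,6):
    col=255-g[195:212,c].astype(float); col=np.clip(col-np.median(col),0,None)
    v=(col*np.arange(195,212)).sum()/col.sum(); print('mark',c,round(v,2),onz(w,c,v,8).round(1))
for row in (190,196,212,225,240,250):
    e=g[row,290:365]; d=np.diff(e); l=290+d[:30].argmax(); rr=290+30+d[30:].argmin(); print('edge',row,l,rr,onz(w,l+.5,row,8).round(1),onz(w,rr+.5,row,8).round(1))
E
```

```text
[544.76150444 130.55131029 299.27883083]
[[121 108  89  90  88  92  89  90  92  88 120 122 116 114 116]
 [111 107  90  92  90  90  87  91  91  88 119 118 115 114 118]
 [119 107  88  91  89  92  90  87  89  91 121 122 117 115 118]
 [121 105  90  89  90  92  90  85  92  89 118 118 118 114 116]
 [122 107  89  88  90  90  86  86  89  89 118 122 118 117 117]
 [122 108  91  91  92  92  88  88  93  89 116 117 119 113 117]
 [120 109  90  90  88  85  88  87  90  88 106 108 117 118 119]
 [118 110  89  90  91  87  90  89  92  87 107 107 114 116 118]
 [110 108  89  86  86  87  84  86  88  84 102 102  98 111 109]
 [102  98  76  67  62  61  58  61  54  50  62  62  61  65  49]
 [ 33  35  26  26  27  31  31  30  30  26  30  29  26  28  29]
 [ 22  23  23  23  24  28  26  27  27  27  29  26  28  26  27]
 [ 22  24  24  24  24  21  23  24  26  28  24  25  24  29  25]
 [ 22  25  23  27  29  27  29  29  32  41  25  28  28  29  28]
 [ 22  23  31  75  75  76  71  80  81  98  26  27  22  28  29]
 [ 24  27  57 148 142 138 141 143 142 142  44  27  29  25  31]
 [ 26  24  67 147 147 145 144 150 149 147  40  29  
[... 976 characters left out ...]
26  26  24  25  26  29  41  43  42  42  48]
 [ 50  49  37  38  39  40  46  47  47  47  59  61  61  62  81]]
mark 308 208.38 [529.  115.8   8. ]
mark 314 208.01 [537.1 116.3   8. ]
mark 320 207.96 [545.1 116.4   8. ]
mark 326 207.84 [553.2 116.6   8. ]
mark 332 207.8 [561.3 116.6   8. ]
mark 338 207.71 [569.3 116.8   8. ]
mark 344 207.37 [577.4 117.2   8. ]
edge 190 300 324 [519.3 140.5   8. ] [551.1 140.5   8. ]
edge 196 300 348 [519.2 132.5   8. ] [583.1 132.5   8. ]
edge 212 301 334 [520.2 110.9   8. ] [564.7 110.9   8. ]
edge 225 301 334 [520.   92.9   8. ] [564.9  93.    8. ]
edge 240 302 361 [521.1  71.8   8. ] [602.3  71.8   8. ]
edge 250 302 334 [520.9  57.4   8. ] [565.3  57.4   8. ]
```

```bash
python3 - <<'E'
from h import *
w=load('wrist');m=((w['image'].max(2)>85)&(w['image'].max(2)<256)).astype(np.uint8)
sub=m.copy(); sub[:140]=0; sub[160:]=0; sub[:,:313]=0; sub[:,336:]=0
v,u=np.nonzero(sub); print(u.min(),u.max(),v.min(),v.max(),u.mean(),v.mean(),len(u))
print('post',onz(w,u.mean(),v.mean(),63))
g=w['image'].max(2).astype(float)
for row in (196,215,225,235,245,250):
    e=g[row]; t=115
    print(row, e[296:306].astype(int), e[345:356].astype(int))
E
```

```text
317 331 142 157 324.0484581497797 149.9295154185022 227
post [549.77098879 192.77639295  63.        ]
196 [158 159 158 157 131 163 165 168 170 167] [166 170 168 166 161 161 164 163 165 164 159]
215 [158 151 153 146 108 133 163 165 167 165] [165 165 166 164 161 161 163 167 163 166 164]
225 [163 157 152 155 147 105 159 165 166 167] [167 169 166 167 166 164 163 163 163 162 159]
235 [162 153 152 152 150 144 146 164 169 167] [157 160 156 150 161 165 162 162 160 161 160]
245 [165 164 161 157 159 154 118 161 166 166] [165 166 167 166 164 165 164 164 165 165 161]
250 [165 164 155 155 158 154 154 165 165 166] [163 165 165 168 166 164 166 162 161 164 165]
```

Post at (549.8, 192.8), mark line at about (551.8, 116.5): pull ≈76 mm; scanner -x heading ≈(0.024,-1). Going down on the post with jaws across the bed.

Request:
{"op": "move_arm", "data": {
  "motion": "0.2 2.2 -1 0 0 0.5; 0.4 4.4 -3.5 0 0 1; 0.6 6 -6.5 0 0 1.5; 0.6 6.7 -10 0 0 1.5; 0.6 6.7 -14 0 0 1.5; 0.6 6.7 -18 0 0 1.5; 0.6 6.7 -21.5 0 0 1.5; 0.6 6.7 -24.5 0 0 1.5; 0.6 6.7 -26.5 0 0 1.5; 0.6 6.7 -27.6 0 0 1.5"
}}

```text
time: 2.7
tool_pos: [546.7, 191.3, 20.5]
tcp_rot: [-90.3, -0.1, -88.7]
ft_force: [-0.4, -0.2, 0.2]
finger_gap: 85.3
```

Request:
{"op": "move_arm", "data": {
  "motion": "0 0 0 0 0 0; 0 0 0 0 0 0; 0 0 0 0 0 0; 0 0 0 0 0 0; 0 0 0 0 0 0; 0 0 0 0 0 0",
  "fingers": 0,
  "squeeze": 60
}}

```text
time: 3.2
tool_pos: [549.8, 193.0, 26.7]
tcp_rot: [-90.0, 0.0, -88.7]
ft_force: [-7.2, -2.6, 11.2]
finger_gap: 15.5
```

```bash
python3 - <<'E'
from h import *
s=readout.sense(); print(s['time'],s['tool_pos'],s['tcp_rot'],s['finger_gap'],s['ft_force'],s['wrist_torque'])
E
```

```text
3.2 [549.79781635 193.02376443  26.66412358] [-9.00002052e+01  2.41913174e-02 -8.86622621e+01] 15.469227820530694 [-7.15683292 -2.55632529 11.24300205] [-0.35160972  1.14936474  0.01513101]
```

Request:
{"op": "move_arm", "data": {
  "motion": "0 0 0 0 0 0; 0 0 0 0 0 0; 0 0 0 0 0 0; 0 0 0 0 0 0"
}}

```text
time: 3.53
tool_pos: [549.8, 193.0, 26.7]
tcp_rot: [-90.0, 0.0, -88.7]
ft_force: [-8.0, -0.7, 13.4]
finger_gap: 15.9
```

```bash
python3 - <<'E'
from h import *
s=readout.sense(); print(s['time'],s['tool_pos'],s['tcp_rot'],s['finger_gap'],s['ft_force'],s['wrist_torque'])
w=snap('wrist','w2.png'); a=snap('scene')
p=np.hstack([cv2.resize(w['image'],(480,360)),cv2.resize(a['image'][170:320,400:520],(320,400))[:360]]); cv2.imwrite('pics/g2.png',p)
E
```

```text
3.5333 [549.79404388 192.99004488  26.66448909] [-8.99912971e+01  1.64327371e-02 -8.86533310e+01] 15.918000390918348 [-8.00715476 -0.66646684 13.36817534] [-0.18804493  1.4332269   0.00566303]
```

View pics/g2.png

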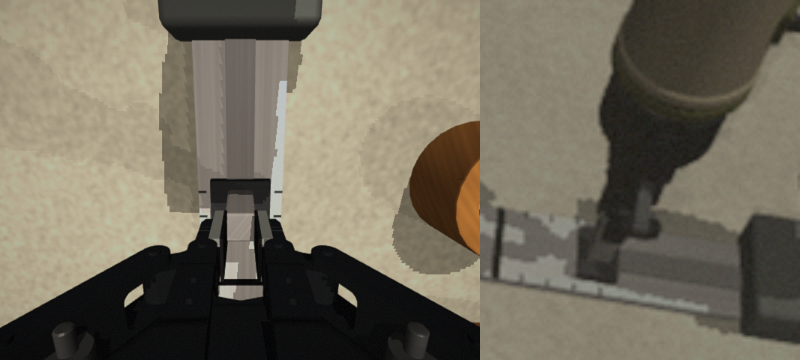

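The post is held between the pads (wrist view, about (240,215)). Pulling out.

Request:
{"op": "move_arm", "data": {
  "motion": "0.01 -0.3 0 0 0 0; 0.03 -1 0 0 0 0; 0.05 -2 0 0 0 0; 0.07 -3 0 0 0 0; 0.1 -4 0 0 0 0; 0.12 -5 0 0 0 0; 0.15 -6 0 0 0 0; 0.17 -6.8 0 0 0 0; 0.18 -7.4 0 0 0 0; 0.19 -7.63 0 0 0 0"
}}

```text
time: 4.47
tool_pos: [551.7, 117.3, 26.6]
tcp_rot: [-90.0, 0.1, -88.7]
ft_force: [-8.5, 6.8, 12.1]
finger_gap: 16.0
```

Request:
{"op": "move_arm", "data": {
  "motion": "0 0 0 0 0 0; 0 0 0 0 0 0; 0 0 0 0 0 0; 0 0 0 0 0 0"
}}

```text
time: 4.8
tool_pos: [551.7, 117.1, 26.7]
tcp_rot: [-90.0, 0.1, -88.6]
ft_force: [-9.0, 2.3, 13.0]
finger_gap: 15.9
```

```bash
python3 - <<'E'
from h import *
s=readout.sense(); print(s['time'],s['tool_pos'],s['tcp_rot'],s['finger_gap'],s['ft_force'])
E
```

```text
4.8 [551.70492202 117.11780014  26.66213195] [-8.99882349e+01  5.00306241e-02 -8.86461077e+01] 15.912688428442808 [-8.95626515  2.32361007 13.00450258]
```

Request:
{"op": "move_arm", "data": {
  "motion": "0 0 0 0 0 0; 0 0 0 0 0 0; 0 0 0 0 0 0; 0 0 0 0 0 0; 0 0 0 0 0 0; 0 0 0 0 0 0",
  "fingers": 8.5
}}

```text
time: 5.3
tool_pos: [551.7, 116.4, 24.6]
tcp_rot: [-90.0, -0.0, -88.7]
ft_force: [-1.3, -0.6, 0.4]
finger_gap: 84.6
```

Request:
{"op": "move_arm", "data": {
  "motion": "0 0 1 0 0 0; 0 0 3 0 0 0; 0 -1 6 0 0 0; 0 -2 10 0 0 0; 0 -3.5 14 0 0 0; 0 -5 18 0 0 0; 0 -6.5 21 0 0 0; 0 -7 22 0 0 0; 0 -7 22 0 0 0; 0 -7 22 0 0 0"
}}

```text
time: 6.13
tool_pos: [551.9, 46.3, 245.2]
tcp_rot: [-89.9, 0.0, -88.7]
ft_force: [0.7, 0.4, -0.2]
finger_gap: 85.0
```

```bash
python3 - <<'E'
from h import *
s=readout.sense(); print(s['time'],s['tool_pos'],s['finger_gap'],s['ft_force'],s['qd'].round(1))
w=snap('wrist','w3.png');snap('top','t3.png')
u,v=proj(w,(551.7,117,40)); print(u,v)
u=int(u);v=int(v)
cv2.imwrite('pics/c3.png',cv2.resize(w['image'][max(v-60,0):v+60,u-80:u+80],(640,480),interpolation=cv2.INTER_CUBIC)); print(max(v-60,0),u-80)
E
```

```text
6.1333 [551.93274279  46.34546545 245.16246224] 84.99383119014169 [ 0.74608647  0.37984889 -0.2185984 ] [ 0.9  1.8  2.9  0.2 -0.5  0.2]
321.655359841342 138.3507403763185
78 241
```

View pics/c3.png

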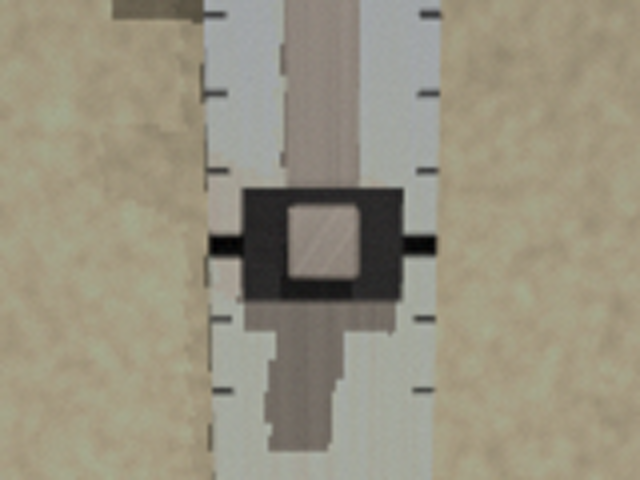

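Crop: the post top spans rows 205–278 (centre 241.5), carriage rows 188–299, mark stubs centre row ~245, bed edges columns 210–437. Comparing in world units, and measuring the dish.

```bash
python3 - <<'E'
from h import *
w=load('wrist'); im=w['image'];g=im.max(2).astype(float)
def P(cx,cy,z): return onz(w,241+(cx+.5)/4-.5,78+(cy+.5)/4-.5,z).round(2)
print('post',P(324,241.5,63),'carr',P(323.5,243.5,16),'mark',P(225,245,8),P(420,244.5,8),'bed mid',P(323.5,245,8))
for c in (295,297,299,345,347):
    col=np.clip(120-g[132:147,c],0,None); v=(col*np.arange(132,147)).sum()/col.sum(); print(c,v,onz(w,c,v,8).round(2))
# wooden dish in top view
t=load('top'); im=t['image'].astype(int); b,gg,r_=im[...,0],im[...,1],im[...,2]
m=((r_-b>25)&(r_<190)&(gg*1.0/r_>.45)).astype(np.uint8); m[:, :340]=0;m[:,440:]=0;m[:215]=0;m[:][300:]=0
n,l,st,c=cv2.connectedComponentsWithStats(m); print(st[1:],c[1:])
E
```

```text
post [551.54 117.04  63.  ] carr [551.66 117.13  16.  ] mark [523.98 116.21   8.  ] [578.88 117.56   8.  ] bed mid [551.71 116.82   8.  ]
295 139.05981308411214 [521.87 115.97   8.  ]
297 139.0615671641791 [524.12 116.01   8.  ]
299 139.04832713754647 [526.37 116.08   8.  ]
345 138.89690721649484 [578.18 117.38   8.  ]
347 138.8744939271255 [580.43 117.46   8.  ]
[[ 365  229   50   49 1782]] [[389.61167228 253.56565657]]
```

Slide is within ~0.4 mm of the mark. Now over to the dish.

Request:
{"op": "move_arm", "data": {
  "motion": "-0.1 -2 1 0 0 0; -0.2 -5.5 2.5 0 0 0; -0.4 -9.5 4 0 0 0; -0.5 -13.5 5 0 0 0; -0.6 -17.5 5 0 0 0; -0.8 -21.5 5 0 0 0; -1 -25 5 0 0 0; -1.1 -27.5 5 0 0 0; -1.1 -28.5 5 0 0 0; -1.1 -28.6 5 0 0 0"
}}

```text
time: 7.07
tool_pos: [539.7, -240.7, 291.9]
tcp_rot: [-90.2, 0.1, -88.8]
ft_force: [0.6, 0.4, 0.3]
finger_gap: 85.1
```

Request:
{"op": "move_arm", "data": {
  "motion": "0 0 0 0 0 0; 0 0 0 0 0 0; 0 0 0 0 0 0"
}}

```text
time: 7.32
tool_pos: [541.0, -237.8, 294.4]
tcp_rot: [-90.0, 0.0, -88.5]
ft_force: [-0.8, -0.2, 0.7]
finger_gap: 85.2
```

```bash
python3 - <<'E'
from h import *
s=readout.sense(); print(s['time'],s['tool_pos'],s['tcp_rot'],s['ft_force'])
w=snap('wrist'); snap('top');snap('scene')
u,v=map(int,proj(w,(541,-240,40))); print(u,v)
x0=max(u-100,0);y0=max(v-90,0);print(x0,y0)
cv2.imwrite('pics/c4.png',cv2.resize(w['image'][y0:y0+150,x0:x0+200],(800,600),interpolation=cv2.INTER_CUBIC))
E
```

```text
7.3167 [ 541.01024958 -237.76904192  294.41214711] [-9.00191127e+01  3.78363400e-02 -8.85482469e+01] [-0.77339569 -0.18611244  0.7015233 ]
320 200
220 110
```

View pics/c4.png

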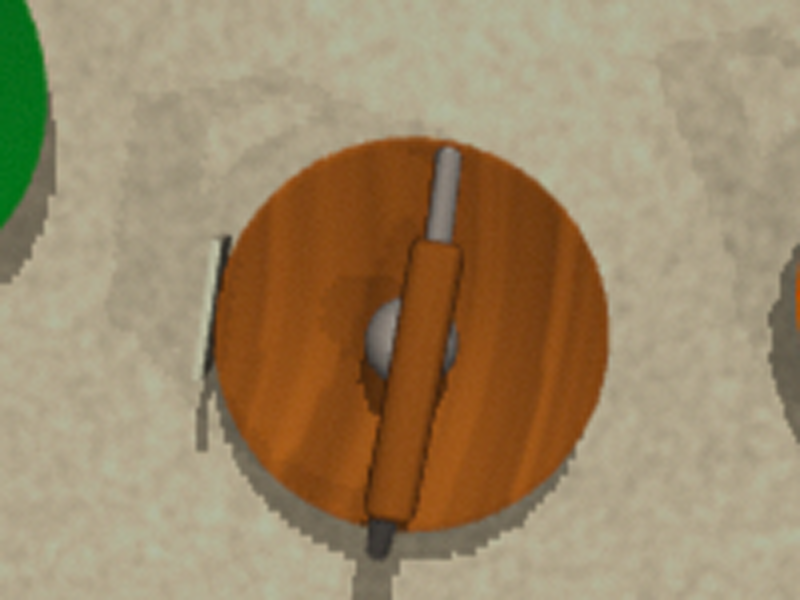

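Crop: bar runs from (438,241) to (389,521), ball at (412,340) behind it, tag edge at left from (222,237) to (205,376), rim columns 215–608.

```bash
python3 - <<'E'
from h import *
w=load('wrist')
def P(cx,cy,z): return onz(w,220+(cx+.5)/4-.5,110+(cy+.5)/4-.5,z)
a=P(438.5,241,103);b=P(388.5,521,103);print(a,b,np.linalg.norm(a-b),(a+b)/2, 'bar ang',np.degrees(np.arctan2(*(a-b)[[1,0]])))
t1=P(222,237,32);t2=P(202,376,32);print('tag',t1,t2,np.linalg.norm(t1-t2),np.degrees(np.arctan2(*(t1-t2)[[1,0]])))
im=w['image'].astype(int); m=((im[...,2]-im[...,0]>45)&(im[...,2]*.9>im[...,1])).astype(np.uint8)
m[:, :260]=0; m[:,375:]=0; m[:140]=0; m[245:]=0
c=max(cv2.findContours(m,0,1)[0],key=cv2.contourArea)
h=cv2.convexHull(c)[:,0,:]; q=np.array([onz(w,u,v,19)[:2] for u,v in h],np.float32)
print('rim',cv2.minEnclosingCircle(q),cv2.fitEllipse(q))
print('ball',P(412,340,15+6))
E
```

```text
[ 548.76669673 -198.02973924  103.        ] [ 537.60457829 -272.7036896   103.        ] 75.50358765936927 [ 543.18563751 -235.36671442  103.        ] bar ang 81.49848262631212
tag [ 484.51938848 -203.54681714   32.        ] [ 477.85198131 -246.56585169   32.        ] 43.532650412284355 81.18997349645208
rim ((543.233154296875, -235.8853302001953), 64.14801025390625) ((543.3534545898438, -235.87301635742188), (127.42960357666016, 127.65263366699219), 42.777400970458984)
ball [ 543.50279636 -235.1848277    21.        ]
```

Bar centre ≈(543.2,-235.5), dish yaw ≈-8.6°, all cues agree (bar 81.5°, tag 81.2°, rim centre within 0.5 mm). Going down with the jaws partly closed, then closing in small steps.

Request:
{"op": "move_arm", "data": {
  "motion": "0.1 0.2 -1 0 0 -3; 0.2 0.4 -3.5 0 0 -6; 0.25 0.4 -6.5 0 0 -10; 0.25 0.4 -10 0 0 -10; 0.25 0.4 -13.5 0 0 -10; 0.25 0.4 -16.5 0 0 -10; 0.25 0.4 -19 0 0 -10; 0.25 0.4 -20.7 0 0 -10; 0.25 0.4 -21.5 0 0 -10; 0.25 0.4 -21.8 0 0 -10",
  "fingers": 4.5
}}

```text
time: 8.3
tool_pos: [542.2, -234.6, 75.0]
tcp_rot: [-90.1, 0.1, -98.6]
ft_force: [-0.1, 0.2, 0.2]
finger_gap: 44.9
```

Request:
{"op": "move_arm", "data": {
  "motion": "0 0 0 0 0 0; 0 0 0 0 0 0; 0 0 0 0 0 0; 0 0 0 0 0 0",
  "fingers": 2.4
}}

```text
time: 8.63
tool_pos: [544.2, -236.1, 78.4]
tcp_rot: [-89.9, -0.1, -98.7]
ft_force: [-1.1, -0.4, 0.7]
finger_gap: 23.9
```

```bash
python3 - <<'E'
from h import *
s=readout.sense(); print(s['time'],s['tool_pos'],s['tcp_rot'],s['ft_force'],s['finger_gap'])
w=snap('wrist','w5.png'); a=snap('scene')
p=np.zeros((450,800,3),np.uint8);p[:360,:480]=cv2.resize(w['image'],(480,360));p[:450,480:]=cv2.resize(a['image'][120:300,180:308],(320,450));cv2.imwrite('pics/g5.png',p)
E
```

```text
8.6333 [ 544.24437802 -236.1276878    78.43283464] [-8.98509884e+01 -5.28728239e-02 -9.86659319e+01] [-1.06765559 -0.37132917  0.69556866] 23.94090475391232
```

View pics/g5.png

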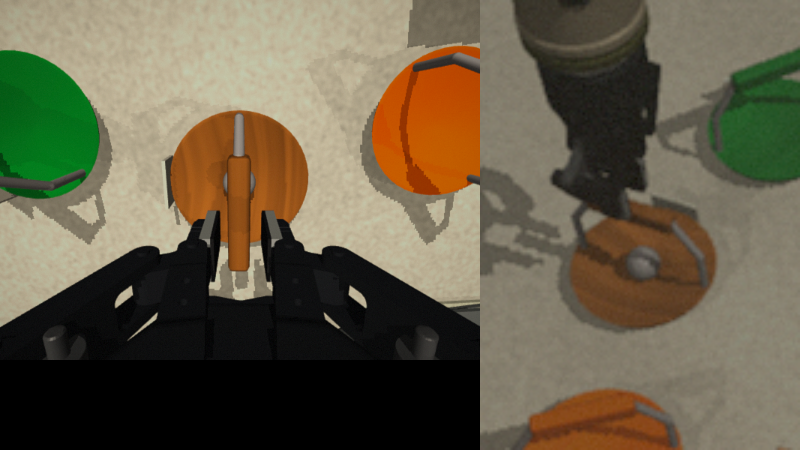

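The bar (239,215) stands centred between the two pads (212 and 267), the ball visible beneath. Closing gently.

Request:
{"op": "move_arm", "data": {
  "motion": "0 0 0 0 0 0; 0 0 0 0 0 0; 0 0 0 0 0 0",
  "fingers": 1.7,
  "squeeze": 25
}}

```text
time: 8.98
tool_pos: [543.2, -235.6, 76.8]
tcp_rot: [-90.0, -0.0, -98.7]
ft_force: [-0.1, 0.3, -0.0]
finger_gap: 16.9
```

Request:
{"op": "move_arm", "data": {
  "motion": "0 0 0 0 0 0; 0 0 0 0 0 0; 0 0 0 0 0 0; 0 0 0 0 0 0; 0 0 0 0 0 0",
  "fingers": 0
}}

```text
time: 9.4
tool_pos: [543.1, -235.6, 76.7]
tcp_rot: [-90.0, -0.0, -98.7]
ft_force: [-0.0, 0.2, 0.1]
finger_gap: -0.4
```

Request:
{"op": "move_arm", "data": {
  "motion": "0 0 0 0 0 0; 0 0 0 0 0 0; 0 0 0 0 0 0; 0 0 0 0 0 0",
  "squeeze": 60
}}

```text
time: 9.73
tool_pos: [543.2, -235.6, 76.7]
tcp_rot: [-90.0, -0.0, -98.7]
ft_force: [-0.6, -0.7, 0.7]
finger_gap: 0.1
```

```bash
python3 - <<'E'
from h import *
w=snap('wrist','w6.png'); a=snap('scene','s6.png')
p=np.zeros((450,800,3),np.uint8);p[:360,:480]=cv2.resize(w['image'],(480,360));p[:450,480:]=cv2.resize(a['image'][160:250,200:264],(320,450),interpolation=cv2.INTER_CUBIC);cv2.imwrite('pics/g6.png',p)
E
```

```text
(no output)
```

View pics/g6.png

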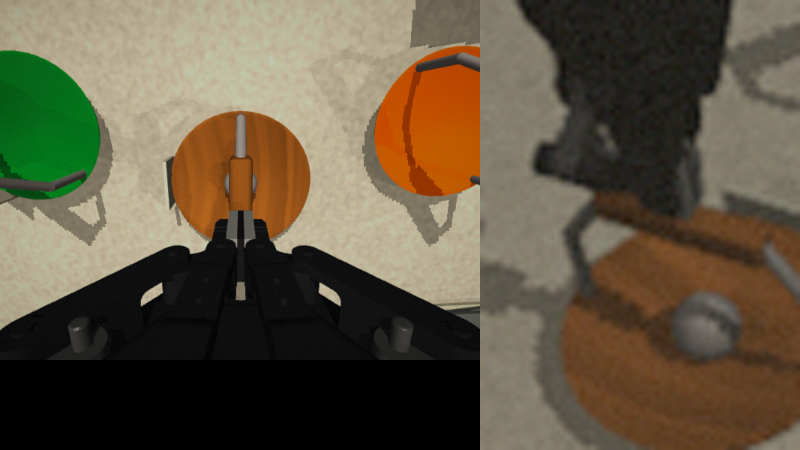

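```bash
python3 - <<'E'
from h import *
w=load('wrist');a=load('scene');s=readout.sense();print(s['tool_pos'],s['time'])
for n,p in dict(tcp=(543.2,-235.6,76.7),grasp=(543.2,-235.6,95.7),bar_py=(548.8,-198,103),bar_my=(537.6,-272.7,103),ball=(543.4,-235.5,21)).items(): print(n,np.round(proj(w,p)),np.round(proj(a,p)))
# bar colour extents in scene
i=a['image']; cv2.imwrite('pics/s6c.png',cv2.resize(i[170:260,200:290],(720,720),interpolation=cv2.INTER_CUBIC))
i=w['image']; print(i[200:330:6,316:326:2].max(2)); 
E
```

```text
[ 543.18726551 -235.58689336   76.69681558] 9.8333
tcp [321. 273.] [240. 209.]
grasp [321. 287.] [239. 204.]
bar_py [321. 211.] [255. 207.]
bar_my [321. 365.] [221. 196.]
ball [321. 243.] [244. 225.]
[[133 150 156 144 137]
 [139 152 153 146 140]
 [128 129 129 130 131]
 [156 154 156 156 153]
 [150 154 157 155 153]
 [155 155 156 154 154]
 [152 155 157 153 152]
 [155 153 155 155 155]
 [152 156 155 153 154]
 [151 155 155 152 153]
 [151 158 158 156 153]
 [152 154 151 155 154]
 [143 146 146 145 155]
 [144 144 145 146 144]
 [ 92  11  16  14  27]
 [ 94  11  12  15  27]
 [ 72  13  12  15  23]
 [ 67  11  16  18  18]
 [ 52  10  17  17  17]
 [ 38  13  14  16  15]
 [ 64  26  25  28  27]
 [ 69  26  27  27  25]]
```

View pics/s6c.png

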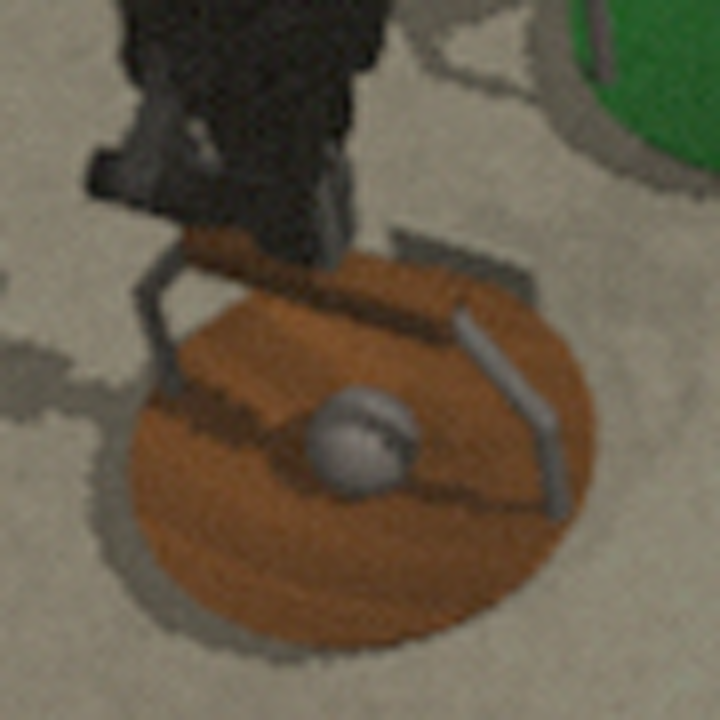

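```bash
python3 - <<'E'
from h import *
w=load('wrist');a=load('scene')
for pw,ps in [((320,282),(240,202.3)),((336,281),(244,201))]:
    o1,d1=ray(w,*pw);o2,d2=ray(a,*ps)
    t=np.linalg.lstsq(np.c_[d1,-d2],o2-o1,rcond=None)[0]; print(o1+d1*t[0],o2+d2*t[1])
E
```

```text
[ 543.4139439  -230.99494934  101.00766905] [ 543.37903531 -231.71604146  101.30173511]
[ 550.99915213 -223.33752749  121.26005209] [ 551.32171279 -218.29085533  119.1918022 ]
```

The fingers closed just above the bar: triangulated tips sit at z≈101–103, about 25 mm higher than the reported TCP. Open, go 23 mm lower and grip again.

Request:
{"op": "move_arm", "data": {
  "motion": "0 0 0.5 0 0 0; 0 0 1 0 0 0; 0 0 1 0 0 0; 0 0 1 0 0 0; 0 0 0.5 0 0 0; 0 0 -0.3 0 0 0; 0 0 -1.1 0 0 0; 0 0 -1.8 0 0 0; 0 0 -2.2 0 0 0; 0 0 -2.3 0 0 0",
  "fingers": 3.2,
  "squeeze": 25
}}

```text
time: 10.67
tool_pos: [542.0, -235.0, 51.7]
tcp_rot: [-90.2, 0.1, -98.7]
ft_force: [-1.2, -0.1, 0.1]
finger_gap: 31.8
```

Request:
{"op": "move_arm", "data": {
  "motion": "0 0 0 0 0 0; 0 0 0 0 0 0; 0 0 0 0 0 0; 0 0 0 0 0 0",
  "fingers": 1.8
}}

```text
time: 11.0
tool_pos: [543.6, -235.8, 54.3]
tcp_rot: [-89.9, -0.0, -98.7]
ft_force: [0.1, 0.1, -0.6]
finger_gap: 18.1
```

Request:
{"op": "move_arm", "data": {
  "motion": "0 0 0 0 0 0; 0 0 0 0 0 0; 0 0 0 0 0 0; 0 0 0 0 0 0; 0 0 0 0 0 0",
  "fingers": 0
}}

```text
time: 11.42
tool_pos: [543.3, -235.8, 54.2]
tcp_rot: [-90.0, -0.0, -98.7]
ft_force: [-2.7, 0.0, 5.4]
finger_gap: 13.3
```

```bash
python3 - <<'E'
from h import *
print(r.grip_depth); s=readout.sense(); print(s['time'],s['tool_pos'],s['tcp_rot'],s['ft_force'],s['wrist_torque'],s['finger_gap'])
E
```

```text
18.700000000000003
11.4167 [ 543.29786736 -235.80144859   54.22347871] [-8.99768838e+01 -1.65939541e-02 -9.86714751e+01] [-2.74627548  0.03513981  5.41001848] [ 0.04622286  0.48372763 -0.02871021] 13.288336854422722
```

Now the gap is 13 mm: the bar is held. Firm up and lift gently.

Request:
{"op": "move_arm", "data": {
  "motion": "0 0 0 0 0 0; 0 0 0 0 0 0; 0 0 0 0 0 0; 0 0 0 0 0 0",
  "squeeze": 60
}}

```text
time: 11.75
tool_pos: [543.4, -235.8, 54.3]
tcp_rot: [-90.0, -0.0, -98.7]
ft_force: [-3.7, 0.2, 6.2]
finger_gap: 12.7
```

Request:
{"op": "move_arm", "data": {
  "motion": "0 0 0.1 0 0 0; 0 0 0.3 0 0 0; 0 0 0.6 0 0 0; 0 0 1 0 0 0; 0 0 1.4 0 0 0; 0 0 1.8 0 0 0; 0 0 2.2 0 0 0; 0 0 2.5 0 0 0; 0 0 2.7 0 0 0; 0 0 2.8 0 0 0"
}}

```text
time: 12.58
tool_pos: [543.4, -235.7, 82.3]
tcp_rot: [-90.0, -0.0, -98.7]
ft_force: [0.5, -0.9, -4.1]
finger_gap: 12.5
```

Request:
{"op": "move_arm", "data": {
  "motion": "0 0 0 0 0 0; 0 0 0 0 0 0; 0 0 0 0 0 0"
}}

```text
time: 12.83
tool_pos: [543.0, -235.5, 81.4]
tcp_rot: [-90.0, 0.0, -98.7]
ft_force: [0.1, -0.5, -3.3]
finger_gap: 12.6
```

```bash
python3 - <<'E'
from h import *
s=readout.sense(); print(s['time'],s['tool_pos'],s['tcp_rot'],s['ft_force'],s['wrist_torque'],s['finger_gap'])
w=snap('wrist'); a=snap('scene'); t=snap('top')
p=np.zeros((480,800,3),np.uint8);p[:360,:480]=cv2.resize(w['image'],(480,360));p[:480,480:]=cv2.resize(a['image'][150:258,200:272],(320,480),interpolation=cv2.INTER_CUBIC);cv2.imwrite('pics/g7.png',p)
E
```

```text
12.8333 [ 542.98816678 -235.48207973   81.38882906] [-9.00254505e+01  1.05012819e-02 -9.86689197e+01] [ 0.10452376 -0.481834   -3.30563287] [ 0.00090467  0.01904369 -0.04212762] 12.601236766671445
```

View pics/g7.png

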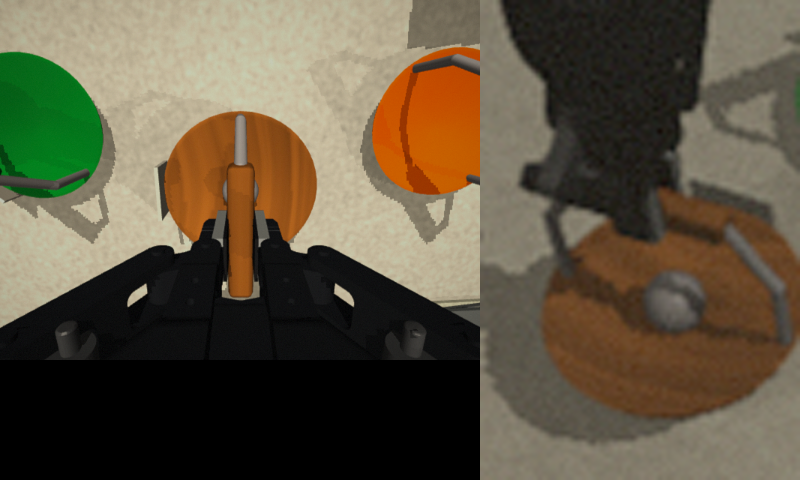

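The dish hangs level at ~28 mm, with the ball in its middle (scene crop (675,300)); load 3.3 N. Lift to height, then carry and turn smoothly.

Request:
{"op": "move_arm", "data": {
  "motion": "0 0 0.2 0 0 0; 0 0 0.7 0 0 0; 0 0 1.5 0 0 0; 0 0 2.6 0 0 0; 0 0 4 0 0 0; 0 0 5.4 0 0 0; 0 0 6.7 0 0 0; 0 0 7.7 0 0 0; 0 0 8.3 0 0 0; 0 0 8.5 0 0 0"
}}

```text
time: 13.82
tool_pos: [544.0, -236.0, 168.7]
tcp_rot: [-89.9, -0.0, -98.7]
ft_force: [-0.6, -0.6, -4.3]
finger_gap: 12.4
```

Request:
{"op": "move_arm", "data": {
  "motion": "0 0.1 0 0 0 -0.2; 0.01 0.3 0 0 0 -0.7; 0.02 0.7 0 0 0 -1.6; 0.03 1.3 0 0 0 -3; 0.05 2.1 0 0 0 -4.8; 0.07 3 0 0 0 -6.8; 0.1 4 0 0 0 -9.1; 0.12 5 0 0 0 -11.4; 0.14 6 0 0 0 -13.6; 0.17 7 0 0 0 -15.9"
}}

```text
time: 14.65
tool_pos: [544.3, -164.5, 165.7]
tcp_rot: [-90.1, -0.0, -114.7]
ft_force: [-0.4, -0.4, -3.4]
finger_gap: 12.5
```

Request:
{"op": "move_arm", "data": {
  "motion": "0.02 1 0 0 0 -2.3; 0.05 2 0 0 0 -4.5; 0.07 3 0 0 0 -6.8; 0.1 4 0 0 0 -9.1; 0.12 5 0 0 0 -11.3; 0.14 6 0 0 0 -13.6; 0.17 7 0 0 0 -15.9; 0.19 8 0 0 0 -18.2; 0.21 9 0 0 0 -20.4; 0.24 10 0 0 0 -22.7"
}}

```text
time: 15.48
tool_pos: [546.6, -64.6, 165.7]
tcp_rot: [-90.1, -0.1, -137.4]
ft_force: [0.4, 0.1, -4.1]
finger_gap: 12.5
```

Request:
{"op": "move_arm", "data": {
  "motion": "0.02 1 0 0 0 -2.3; 0.05 2 0 0 0 -4.5; 0.07 3 0 0 0 -6.8; 0.1 4 0 0 0 -9.1; 0.12 5 0 0 0 -11.3; 0.14 6 0 0 0 -13.6; 0.17 7 0 0 0 -15.9; 0.19 8 0 0 0 -18.2; 0.21 9 0 0 0 -20.4; 0.24 10 0 0 0 -22.7"
}}

```text
time: 16.32
tool_pos: [548.9, 35.3, 165.7]
tcp_rot: [-90.0, -0.1, -160.1]
ft_force: [-0.2, 0.1, -3.5]
finger_gap: 12.4
```

Request:
{"op": "move_arm", "data": {
  "motion": "0.02 1 0 0 0 -2.3; 0.05 2 0 0 0 -4.5; 0.07 3 0 0 0 -6.8; 0.1 4 0 0 0 -9.1; 0.12 5 0 0 0 -11.3; 0.14 6 0 0 0 -13.6; 0.16 6.8 0 0 0 -15.4; 0.17 7.4 0 0 0 -16.8; 0.18 7.9 0 0 0 -17.9; 0.19 8.2 0 0 0 -18.6"
}}

```text
time: 17.15
tool_pos: [550.8, 117.3, 165.7]
tcp_rot: [-90.0, -0.1, -178.6]
ft_force: [-0.6, -0.2, -4.2]
finger_gap: 12.6
```

Request:
{"op": "move_arm", "data": {
  "motion": "0 0.06 0 0 0 0; 0 0.06 0 0 0 0; 0 0.06 0 0 0 0; 0 0.06 0 0 0 0; 0 0.06 0 0 0 0; 0 0.06 0 0 0 0"
}}

```text
time: 17.65
tool_pos: [551.6, 116.8, 166.7]
tcp_rot: [-90.0, 0.0, -178.6]
ft_force: [-1.0, 1.0, -3.0]
finger_gap: 12.8
```

```bash
python3 - <<'E'
from h import *
s=readout.sense(); print(s['time'],s['tool_pos'],s['tcp_rot'],s['ft_force'],s['wrist_torque'],s['finger_gap'])
w=snap('wrist','w8.png'); a=snap('scene','s8.png'); t=snap('top','t8.png')
c=[551.6,117.0]; 
for n,p in dict(barc=c+[207],floor=c+[118],ballc=c+[133],tag=(551.6-.025*66,117+66,130)).items(): print(n,np.round(proj(w,p),1),np.round(proj(a,p),1),np.round(proj(t,p),1))
u,v=map(int,proj(a,c+[150])); x0,y0=u-60,v-65; print('scene crop',x0,y0)
p=np.zeros((480,800,3),np.uint8);p[:300,:400]=cv2.resize(w['image'],(400,300));p[:,400:]=cv2.resize(a['image'][y0:y0+120,x0:x0+100],(400,480),interpolation=cv2.INTER_CUBIC)
u,v=map(int,proj(t,c+[120])); print('top crop',u-50,v-22); p[300:,:400]=cv2.resize(t['image'][v-22:v+23,u-50:u+50],(400,180),interpolation=cv2.INTER_CUBIC)
cv2.imwrite('pics/g8.png',p)
E
```

```text
17.65 [551.59820377 116.75931836 166.71468024] [-8.99995237e+01  1.03910344e-03 -1.78583850e+02] [-0.97124393  0.97174695 -3.00998046] [-0.04466065 -0.05018614  0.0611549 ] 12.832189351430607
barc [317.9 308.2] [423.3 201.7] [243.8 229.3]
floor [318.8 247.4] [414.5 230.6] [248.4 237.7]
ballc [318.7 254.3] [415.9 226.1] [247.7 236.4]
tag [213.8 252.9] [451.5 232.4] [220.4 236.5]
scene crop 357 155
top crop 198 215
```

View pics/g8.png

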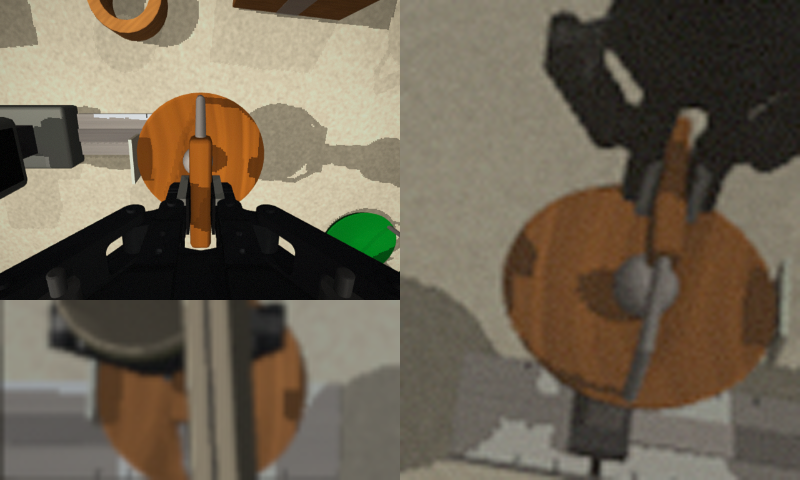

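Picture: dish over the carriage, tag at left toward the scanner (wrist (135,160)); the ball seems a few mm toward the scanner, perhaps still rocking from the stop. Wait and measure by masks.

```bash
cat > m.py <<'E'
from h import *
def run():
    s=readout.sense(); print('T',round(s['time'],2),s['tool_pos'].round(1),s['tcp_rot'].round(2),s['ft_force'].round(1),s['finger_gap'].round(1))
    for n,zc in (('wrist',(551.6,117,131)),('scene',(551.6,117,131))):
        w=snap(n); im=w['image'].astype(int); hsv=cv2.cvtColor(w['image'],cv2.COLOR_BGR2HSV)
        u,v=proj(w,zc); R=np.hypot(*(np.array(proj(w,(551.6,117+64,131)))-(u,v)))
        yy,xx=np.mgrid[:480,:640]; roi=np.hypot(xx-u,yy-v)<1.25*R
        wood=((im[...,2]-im[...,0]>25)&roi&(hsv[...,0]<20)).astype(np.uint8)
        c=max(cv2.findContours(wood,0,1)[0],key=cv2.contourArea); h=cv2.convexHull(c)[:,0,:]
        if n=='wrist': h=h[h[:,1]<v+20]
        q=np.array([onz(w,a,b,131)[:2] for a,b in h],np.float32)
        A=np.c_[2*q,np.ones(len(q))]; x=np.linalg.lstsq(A,(q**2).sum(1),rcond=None)[0]; rad=np.sqrt(x[2]+x[0]**2+x[1]**2)
        print(n,'rim ctr',x[:2].round(1),'rad',rad.round(1),'res',np.abs(np.hypot(*(q-x[:2]).T)-rad).max().round(1))
        g=((hsv[...,1]<70)&(hsv[...,2]>40)&(np.hypot(xx-u,yy-v)<.45*R)).astype(np.uint8)
        k,l,st,ce=cv2.connectedComponentsWithStats(g)
        for i in range(1,k):
            if st[i,4]>15: print('  grey',st[i],ce[i].round(1))
        print('  expected ball',np.round(proj(w,(551.6,117,133)),1),'r',round(R*15/64,1))
E
python3 -c "import m;m.run()"
```

```text
Traceback (most recent call last):
  File "m.py", line 3, in run
    s=readout.sense(); print('T',round(s['time'],2),s['tool_pos'].round(1),s['tcp_rot'].round(2),s['ft_force'].round(1),s['finger_gap'].round(1))
                                                                                                                        ^^^^^^^^^^^^^^^^^^^^^
AttributeError: 'float' object has no attribute 'round'
```

Request:
{"op": "move_arm", "data": {
  "motion": "0 0 0 0 0 0; 0 0 0 0 0 0; 0 0 0 0 0 0; 0 0 0 0 0 0; 0 0 0 0 0 0; 0 0 0 0 0 0; 0 0 0 0 0 0; 0 0 0 0 0 0; 0 0 0 0 0 0; 0 0 0 0 0 0"
}}

```text
time: 18.63
tool_pos: [551.6, 117.0, 166.7]
tcp_rot: [-90.0, -0.0, -178.6]
ft_force: [0.7, 0.2, -4.1]
finger_gap: 12.6
```

```bash
python3 -c "import m;m.run()"
```

```text
Traceback (most recent call last):
  File "m.py", line 3, in run
    s=readout.sense(); print('T',round(s['time'],2),s['tool_pos'].round(1),s['tcp_rot'].round(2),s['ft_force'].round(1),s['finger_gap'].round(1))
                                                                                                                        ^^^^^^^^^^^^^^^^^^^^^
AttributeError: 'float' object has no attribute 'round'
```

```bash
sed -i "s/s\['finger_gap'\].round(1)/s['finger_gap']/" m.py; python3 -c "
import m;m.run();m.run()"
```

```text
T 18.63 [551.6 117.  166.7] [ -90.     -0.   -178.57] [ 0.7  0.2 -4.1] 12.583033948688126
wrist rim ctr [552.1 116.2] rad 64.0 res 0.8
  grey [312 208  18  12 191] [320.5 213.5]
  grey [293 239  10  38 261] [298.2 257.8]
  grey [289 281  13  14 131] [295.6 286.5]
  grey [340 281  12  13 112] [344.9 285.7]
  expected ball [319.1 254.2] r 24.0
scene rim ctr [535.8 121.1] rad 73.7 res 18.2
  grey [411 219  16  24 220] [418.2 227.9]
  expected ball [415.9 226.1] r 8.3
T 18.73 [551.6 117.  166.7] [ -90.     -0.   -178.57] [ 0.2  0.5 -4.2] 12.407359179555769
wrist rim ctr [551.9 116.2] rad 64.1 res 0.4
  grey [313 208  17  12 190] [320.5 213.5]
  grey [293 239  10  38 261] [298.2 257.8]
  grey [289 281  13  14 132] [295.6 286.5]
  grey [340 281  12  13 113] [344.9 285.7]
  expected ball [319.1 254.2] r 24.0
scene rim ctr [535.4 121.5] rad 75.0 res 19.9
  grey [411 219  16  24 218] [418.2 228. ]
  expected ball [415.9 226.1] r 8.3
```

```bash
python3 - <<'E'
from h import *
a=load('scene')
def rim(im,x0,y0,x1,y1,occl=None):
    i=im.astype(int);h=cv2.cvtColor(im,cv2.COLOR_BGR2HSV)
    m=((i[...,2]-i[...,0]>25)&(h[...,0]<16)).astype(np.uint8);z=np.zeros_like(m);z[y0:y1,x0:x1]=m[y0:y1,x0:x1]
    c=max(cv2.findContours(z,0,1)[0],key=cv2.contourArea);return cv2.convexHull(c)[:,0,:].astype(float)
def fit(h,z):
    q=np.array([onz(a,u,v,z)[:2] for u,v in h]);x=np.median(q,0)
    for _ in range(6):
        A=np.c_[2*q,np.ones(len(q))];s=np.linalg.lstsq(A,(q**2).sum(1),rcond=None)[0];r=np.sqrt(s[2]+s[0]**2+s[1]**2)
        e=np.abs(np.hypot(*(q-s[:2]).T)-r); q=q[e<=max(1.0,np.percentile(e,88))]
    return s[:2].round(1),r.round(1),len(q),e.max().round(1)
h0=rim(cv2.imread('pics/scene0.png'),210,207,280,255);h0=h0[h0[:,1]>222]
print('start rim @19',fit(h0,19),'wrist said 543.2,-235.6')
h=rim(a['image'],375,195,460,262);h=h[(h[:,1]>212)]
for z in (125,128,131,134,137): print(z,fit(h,z))
im=a['image'].max(2)
for p in [(583.3,117.6,8),(520,116,8)]: print('mark pred',np.round(proj(a,p),1))
print(im[262:280,400:412])
E
```

```text
start rim @19 (array([ 544.5, -233.1]), np.float64(63.1), 12, np.float64(0.5)) wrist said 543.2,-235.6
125 (array([549.4, 119.3]), np.float64(63.4), 22, np.float64(0.9))
128 (array([551.6, 119. ]), np.float64(63.1), 22, np.float64(0.9))
131 (array([553.8, 118.6]), np.float64(62.8), 22, np.float64(0.9))
134 (array([555.9, 118.3]), np.float64(62.6), 22, np.float64(0.9))
137 (array([558.1, 118. ]), np.float64(62.3), 22, np.float64(0.9))
mark pred [404.1 273.3]
mark pred [406.6 247.5]
[[ 54  58  55  57  50  54  52  60  60  60  67  61]
 [ 51  56  58  54  59  58  55  60  55  55  58  55]
 [ 52  58  58  58  59  57  54  61  57  55  57  57]
 [ 52  59  62  56  57  61  51  58  56  57  56  60]
 [ 57  53  51  56  60  53  64  57  61  57  60  59]
 [ 43  47  45  49  52  49  50  53  53  52  61  57]
 [ 81  57  39  40  38  41  45  45  42  51  47  50]
 [131 120 120 122  83  31  40  49  53  41  33  36]
 [142 145 148 150 106  33  41  95 122 118 117 105]
 [146 143 144 149 107  32  40 117 149 148 144 137]
 [143 146 146 141  92  31  37 117 145 140 143 146]
 [107 118 122 118  79  39  49 120 147 146 145 144]
 [ 79  78  80  94  79  66  68 100 123 125 133 136]
 [124 114 106  97  92  86  78  81  81  86 100 106]
 [145 138 134 131 127 122 119 117 109 107  96  86]
 [140 142 144 142 143 140 142 141 138 135 126 124]
 [137 139 142 137 144 141 143 139 144 141 145 143]
 [137 136 142 139 144 144 145 141 142 143 142 142]]
```

All agree: dish centre ≈(552.2,116.2) against post (551.5,117.0), rim height right, ball centred within ~2–3 mm, arm still. Handing in.

```bash
python3 -c "
from bench import r,readout
print(readout.sense()['qd'].round(2)); print(r.hand_in())"
```

```text
[ 0.12  0.08  0.01 -0.1   0.03  0.12]
the job is handed in; nothing more can be done
None
```

I pulled the slide out by its post and let go of it on the mark. I then lifted the plain wooden dish by its bar, turned it 80° so the tag faces the window, and handed in while holding it still over the post at about 19 s.

**Last checks:**
- **Slide:** after release, the post measured 0.2–0.4 mm from the black line.
- **Position:** the dish centre is within about 1 mm of the post axis, by the wrist camera and by the scene camera after taking out its offset.
- **Tag:** its height is about 130–131 mm, and it faces the scanner within about 0.3° (worked out from the arm's yaw and the measured bed direction).
- **Ball:** it is in the middle to about 2–3 mm.
- **Level:** I did not measure the tilt directly. The pictures and circle fits of the rim showed none.

**What failed or disagreed:**
- **First grip missed:** the fingers closed just above the bar. Their tips measured about 25 mm higher than the reported TCP. I re-gripped 23 mm lower, and the miss disturbed nothing.
- **Scene camera offset:** its raw readings are 1–2.5 mm off the wrist camera's, roughly the stated calibration limit.
- **Ball after the stop:** it looked a few millimetres off toward the scanner, but a second later it measured near the middle again. The wrist image still shows it up to about 2.4 mm toward the robot.

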